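# Unstack the condiments onto their mats

## Task

The condiment things were stacked up to wipe the table: take the stack apart and set each one upright in the middle of the cork mat made for it: the salt shaker on the small round mat, the matchbox flat on the oblong mat and lined up lengthwise with it, the tin on the large round mat, and the toothpick box on the square mat, squared up with it. Set things down rather than dropping them, tip none of them over, and leave the spoon and the masher where they lie.

Things in the scene. Friction and masses are not known exactly. Their poses are not given: they have to be found in the camera images.
- shaker_mid (a point): White ceramic salt shaker with a steel cap: an upright round cylinder 30 mm in diameter and 58 mm high (the top 5 mm of the cap tapers to 22 mm). At the start the topmost of the stack. Origin at its centre, 29 mm above its underside; z up along its axis. About 80 g.
- matchbox_mid (a point): Closed cardboard matchbox lying flat: 50 mm long (its x), 32 mm wide (its y), 20 mm high. Second from the top of the stack: the shaker stands on it, the tin is under it, turned at any angle. Origin at its centre, 10 mm above its underside. About 30 g.
- tin_mid (a point): Round steel spice tin with a flat lid, closed: 58 mm in diameter at the lid (57 mm below it), 34 mm high. Third from the top of the stack: under the matchbox, on the toothpick box. Origin at its centre, 17 mm above its underside; z up. About 110 g.
- toothpick_box_mid (a point): Square wooden toothpick box, closed, with a darker flat lid: 66 x 66 mm (x and y along its sides), 40 mm high. The bottom of the stack, standing on the table. Origin at its centre, 20 mm above its underside. About 140 g. The whole stack is about 152 mm high, its pieces loose, centred on one another within about 3 mm.
- mat_small_round_top (a point): Small round cork mat, 54 mm in diameter, 4 mm thick. Its origin is the middle of its upper face; z is up. It lies flat, fixed to the orange table (table top at z = 0), upper face 4 mm above the table.
- mat_oblong_top (a point): Oblong cork mat, 74 mm long (its x) and 56 mm wide (its y), 4 mm thick. Its origin is the middle of its upper face; z is up. It lies flat, fixed to the orange table (table top at z = 0), upper face 4 mm above the table.
- mat_big_round_top (a point): Large round cork mat, 82 mm in diameter, 4 mm thick. Its origin is the middle of its upper face; z is up. It lies flat, fixed to the orange table (table top at z = 0), upper face 4 mm above the table.
- mat_square_top (a point): Square cork mat, 90 x 90 mm (x and y along its sides), 4 mm thick. Its origin is the middle of its upper face; z is up. It lies flat, fixed to the orange table (table top at z = 0), upper face 4 mm above the table.
- spoon: Steel spoon 150 mm long, lying flat among the mats, roughly along the world's x, loose; a bystander to leave where it lies. Its origin is near the middle of its length; its x runs from handle to bowl.
- masher: Wooden bean masher lying on its side at the left of the work area, about 225 mm long, its head 64 mm thick, loose; a bystander to leave where it lies. Its origin is on the table under it, 95 mm from the head's flat end; its x points to the head.
There are look-alikes about, which are no part of the job. Leave any blue or yellow look-alike of the part that bears mat_big_round_top alone.

How it is judged:
By the outcome, as a careful person would: the job done as asked, in the order asked, and still so for the second after the job is handed in, with the robot touching nothing.
It also fails if it takes over 120 s, if anything falls off the work surface, if the arm or the gripper's body presses on something with over 40 N, if the wrist force passes 120 N, or if a joint passes its speed limit or range.

## Robot

A 6-joint arm with a two-finger parallel gripper is mounted at the origin on the work surface. World frame = base frame: x ahead of the robot, y to its left, z up, the work surface at z = 0. Lengths are in m, angles in rad, forces in N, time in s.
With the tool pointing down it reaches from about 0.375 to 0.975 m from the base axis. Payload 3.8 kg.
Tool frame: the origin (TCP) lies midway between the tips of the shut fingers; the grasp point (between the pads) lies 19 mm behind it (bot.grip_point_offset is the z of the grasp point in the tool frame, in m); z points along the fingers, y is the line along which they close (so a half turn about z gives the same grasp; the last joint's range is limited). The gripper opens to 85 mm and grips with 20 to 120 N. Pads are 22 mm wide; open, the fingers measure 114 mm over their backs; the gripper's body (76 mm by 85 mm) begins 54 mm behind the grasp point. The pads swing forward as they close: fully open they stand 13 mm farther back than shut.
Start: joints at [1.281, 0.264, 1.604, -0, 1.274, -0.037], TCP at [0.169, 0.654, 0.231] pointing down, gripper open.
Joint ranges: [-2.63, 2.63], [-0.94, 2.18], [0.31, 2.57], [-1.31, 4.45], [0, 2.66], [-2.55, 2.55]. Speed limits (rad/s): [2.57, 2.57, 3.14, 3.14, 3.14, 3.14].

## Interface

Orientations are given as a rotation vector (axis times angle).
In Python, from workcell import sensors, optics, order, bot gives the robot as it stands.
- The arm moves only by the tool play_rows, never from a script. Its argument "commands" is a list of rows, each a list of 6 numbers: the shift along the tool's x, y, z in cm, then the turn, a rotation vector about the tool's x, y, z in rad. In form: [[dx, dy, dz, wx, wy, wz], ...]. A call has 1 to 5 rows; each row shifts and turns the commanded pose from where the row before left it, along the tool's axes as they then stand; what a row does not reach is not made up. A row lasts 1/12 s, in which the tool goes at most 41.7 mm and 7.16 degrees, less where a joint would pass 70% of its speed; a pose out of reach is approached as far as the arm can. A call with a gripper value outside its range is refused whole. "grip" is the closure, from 0 (fully open) to 1 (shut), set as the call begins (left out, the last holds). The fingers move at their own pace and stop on an object; "force" is the grip in N (left out, the last holds). Time passes only in rows, so rows that do not move let the fingers close. It gives the time, the measured TCP pose, the force, the opening and the grip force at its end, in the units of the state.
- sensors.read_state(): the state, without advancing time (a new reading comes with each control period).
- optics.read_camera(name): name is "side" or "top"; returns the picture (400x640x3 uint8, red, green, blue); there is no depth.
- optics.camera_info(name): a dict with "mtx" (3x3 intrinsics, pixels), "R" (3x3) and "t" (3): a world point X has camera coordinates R X + t. Camera axes: x right, y down, z forward; pixel columns grow to the right and rows downward; lengths in m; the calibration is good to about 2 mm. A picture is of the moment at which its call begins. camera_info takes no time and is no camera call.
- order.finish_job(): hands the job in; it is judged then, once.
The state is a dict: "time": time; "q": joint angles; "joint_vel": joint speeds; "joint_torque": joint torques, N m; "tool_pos": TCP position; "tcp_rot": TCP orientation; "wrist_force": force on the tool from outside, world axes, zero at the start; "torque": the same for the moment, N m; "width": opening from 0.0 (shut) to 1.0 (fully open); "grip_force": force on a finger pad.
Only numpy, scipy, OpenCV 4.12 (cv2) and the standard library are available. Lean on these libraries where they do the work, as an engineer would, in place of code of your own. Each camera call takes 0.05 s, during which the arm holds its last target. There are 200 camera calls.

## Working session

There is one attempt and no reset: what is moved stays moved. The work goes in short steps, Python scripts to look and compute and a tool call to move; the robot and the scene stay as the last step left them, time stands still between calls to the robot, and variables do not carry over. Pictures are saved under pics/ and viewed, at most 14 in all, crops included, and the job is handed in when it is done.

Besides the shell and the picture viewer there is one more tool, called by a JSON object that holds its "fn" and its "kwargs". play_rows: Moves the arm, as the interface text tells. Its arguments: {"type":"object","properties":{"commands":{"type":"array","items":{"type":"array","items":{"type":"number"}}},"grip":{"type":"number"},"force":{"type":"number"}},"required":["commands"]}

```bash
mkdir -p pics; ls
python3 - <<'E'
from workcell import sensors, optics, order, bot
import cv2,numpy as np
print(sensors.read_state())
for n in("side","top"):
    i=optics.camera_info(n);print(n,i, -np.array(i["R"]).T@np.array(i["t"]))
    cv2.imwrite(f"pics/{n}0.png",optics.read_camera(n)[:,:,::-1])
E
```

```text
pics
{'time': 0.0, 'q': array([ 1.28110683e+00,  2.64751444e-01,  1.60541585e+00,  1.50656330e-05,
        1.27372251e+00, -3.69085637e-02]), 'joint_vel': array([ 9.37601210e-04,  1.54980335e-03, -2.01540022e-04, -8.91949510e-04,
        4.45149429e-04, -6.93216211e-05]), 'joint_torque': array([ 4.15376480e-04, -5.15130258e+01, -3.67309034e+01, -6.77147546e-05,
        1.30864192e-02, -1.16130329e-05]), 'tool_pos': array([0.16860106, 0.65281938, 0.22994061]), 'tcp_rot': array([-0.39596882, -3.11614583,  0.00355623]), 'wrist_force': array([ 0.84820004,  0.63311919, -0.60891875]), 'torque': array([ 0.03622956, -0.10877286,  0.00314161]), 'grip_force': 0.0, 'width': 0.9963251967197377}
side {'mtx': array([[412.04974609,   0.        , 320.88355592],
       [  0.        , 412.04974609, 199.24319766],
       [  0.        ,   0.        ,   1.        ]]), 'R': array([[ 9.17494524e-01, -3.97748411e-01, -1.81577347e-05],
       [-2.50082763e-01, -5.76835604e-01, -7.77636996e-01],
       [ 3.09293406e-01,  7.13482226e-01, -6.28713529e-01]]), 't': array([-0.47899902,  0.20268501,  1.09831755])} [ 0.15046463 -0.85723522  0.84813376]
top {'mtx': array([[368.21847085,   0.        , 316.56349235],
       [  0.        , 368.21847085, 201.72067565],
       [  0.        ,   0.        ,   1.        ]]), 'R': array([[-0.01416905, -0.99951955, -0.02756631],
       [-0.99883409,  0.01542097, -0.04574556],
       [ 0.04614868,  0.026886  , -0.9985727 ]]), 't': array([-0.02080087,  0.50391411,  1.02367276])} [ 0.45579072 -0.05608418  1.0446901 ]
```

View pics/side0.png

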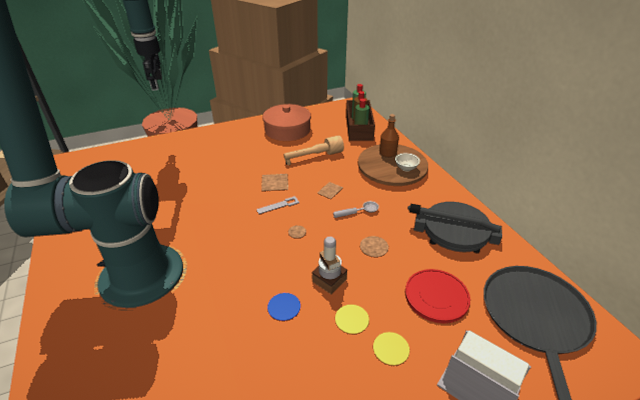

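View pics/top0.png

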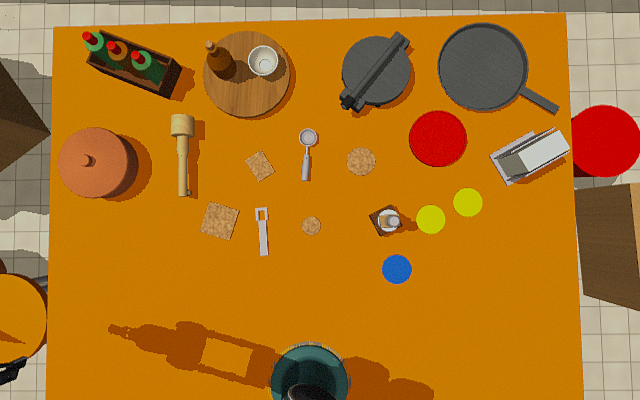

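The stack is at about (388,220) in the top view. The mats are small round (311,226), big round (361,161), oblong (260,165) and square (220,221). The spoon is at (306,150), another utensil at (262,230) and the masher at (183,150). Next I'll measure the mats and the stack.

```bash
cat > h.py <<'E'
from workcell import sensors, optics, order, bot
import cv2,numpy as np
def ray(n,px,z):
    i=optics.camera_info(n);R=np.array(i["R"]);c=-R.T@np.array(i["t"])
    d=R.T@np.linalg.inv(i["mtx"])@np.array([px[0],px[1],1.])
    return c+d*(z-c[2])/d[2]
def proj(n,X):
    i=optics.camera_info(n);p=i["mtx"]@(i["R"]@np.array(X)+i["t"]);return p[:2]/p[2]
def polyw(n,cnt,z): return np.array([ray(n,p,z)[:2] for p in cnt.reshape(-1,2)],np.float32)
def crop(n,im,x,y,w,h,k,f):
    cv2.imwrite(f,cv2.resize(im[y:y+h,x:x+w,::-1],None,fx=k,fy=k,interpolation=cv2.INTER_CUBIC))
E
python3 - <<'E'
from h import *
ims={n:optics.read_camera(n) for n in("top","side")}
np.savez("im0.npz",**ims)
seeds={"top":dict(sq=(220,221),ob=(260,165),big=(361,161),small=(311,226)),"side":dict(sq=(274,183),ob=(330,190),big=(374,246),small=(297,232))}
for n,im in ims.items():
    hsv=cv2.cvtColor(im,cv2.COLOR_RGB2HSV)
    for k,(x,y) in seeds[n].items():
        print(n,k,hsv[y-2:y+3,x-2:x+3].reshape(-1,3).mean(0).round(),"table",hsv[y+25,x])
    m=((hsv[...,1]<(185 if n=="top" else 160))*255).astype(np.uint8)
    m=cv2.morphologyEx(m,cv2.MORPH_CLOSE,np.ones((3,3)))
    N,l,s,c=cv2.connectedComponentsWithStats(m,connectivity=4)
    for k,(x,y) in seeds[n].items():
        w=l[y-6:y+7,x-6:x+7].ravel();w=w[w>0]
        i=np.bincount(w).argmax()
        cn=max(cv2.findContours((l==i).astype(np.uint8),cv2.RETR_EXTERNAL,cv2.CHAIN_APPROX_NONE)[0],key=len)
        P=polyw(n,cn,.004);M=np.array([ray(n,p,.004)[:2] for p in np.argwhere(l==i)[:,::-1]])
        r=cv2.minAreaRect((P*1000).astype(np.float32))
        print(k,s[i],"mean",(M.mean(0)*1000).round(1),"rect",np.round(r[0],1),np.round(r[1],1),round(r[2],1))
crop("top",ims["top"],350,190,80,60,10,"pics/t1.png")
crop("side",ims["side"],290,225,80,75,8,"pics/s1.png")
E
```

```text
top sq [ 17. 145. 190.] table [ 18 255 200]
top ob [ 17. 149. 180.] table [ 18 255 200]
top big [ 17. 149. 182.] table [ 18 255 199]
top small [ 16. 148. 183.] table [ 18 255 200]
sq [200 202  39  38 981] mean [454.5 250.5] rect [454.9 250.6] [90.  89.4] 71.9
ob [245 150  29  32 494] mean [609.8 133.8] rect [609.4 134.1] [74.1 55.7] 32.0
big [347 147  28  29 630] mean [ 617.6 -154.2] rect [ 617.6 -154.3] [76.4 79.9] 88.8
small [302 216  19  19 272] mean [437.3 -10.9] rect [437.  -11.4] [49.9 49.9] 44.2
side sq [ 13. 126. 198.] table [  4  11 161]
side ob [ 13. 126. 185.] table [ 11 184 225]
side big [ 13. 126. 189.] table [ 11 183 224]
side small [ 13. 126. 183.] table [ 11 184 224]Traceback (most recent call last):
  File "<stdin>", line 16, in <module>
  File "h.py", line 4, in ray
    i=optics.camera_info(n);R=np.array(i["R"]);c=-R.T@np.array(i["t"])
ValueError: time passes only in moves, steps and waits
```

```bash
sed -i 's/^def ray/I={n:optics.camera_info(n) for n in ("side","top")}\ndef ray/; s/i=optics.camera_info(n);/i=I[n];/' h.py
python3 - <<'E'
from h import *
ims=np.load("im0.npz")
seeds={"top":dict(sq=(220,221),ob=(260,165),big=(361,161),small=(311,226)),"side":dict(sq=(274,183),ob=(330,190),big=(374,246),small=(297,232))}
for n in ims:
    im=ims[n]
    hsv=cv2.cvtColor(im,cv2.COLOR_RGB2HSV)
    m=((hsv[...,1]<(205 if n=="top" else 156))*255).astype(np.uint8)
    N,l,s,c=cv2.connectedComponentsWithStats(m,connectivity=4)
    for k,(x,y) in seeds[n].items():
        w=l[y-6:y+7,x-6:x+7].ravel();w=w[w>0]
        i=np.bincount(w).argmax()
        cn=max(cv2.findContours((l==i).astype(np.uint8),cv2.RETR_EXTERNAL,cv2.CHAIN_APPROX_NONE)[0],key=len)
        P=polyw(n,cn,.004);M=np.array([ray(n,p,.004)[:2] for p in np.argwhere(l==i)[:,::-1]])
        r=cv2.minAreaRect((P*1000).astype(np.float32));C=np.cov(M.T);pa=np.degrees(.5*np.arctan2(2*C[0,1],C[0,0]-C[1,1]))
        print(n,k,s[i],"mean",(M.mean(0)*1000).round(1),"rect",np.round(r[0],1),np.round(r[1],1),round(r[2],1),"pca",pa.round(1),np.round(cv2.boxPoints(r)).tolist())
crop("top",ims["top"],350,190,80,60,10,"pics/t1.png")
crop("side",ims["side"],290,225,80,75,8,"pics/s1.png")
E
```

```text
top sq [200 202  39  39 994] mean [454.6 250.6] rect [454.1 250.8] [90.1 91. ] 71.8 pca -82.3 [[397.0, 222.0], [483.0, 194.0], [511.0, 279.0], [425.0, 308.0]]
top ob [245 150  29  32 506] mean [609.3 133.9] rect [609.2 133.9] [74.5 55.9] 31.9 pca 32.0 [[563.0, 138.0], [592.0, 90.0], [656.0, 130.0], [626.0, 177.0]]
top big [347 147  28  29 643] mean [ 617.5 -154.1] rect [ 617.6 -154.3] [76.4 79.9] 89.0 pca -6.1 [[577.0, -192.0], [657.0, -193.0], [658.0, -117.0], [578.0, -115.0]]
top small [302 216  19  19 277] mean [437.5 -10.8] rect [438.4 -11.4] [50.9 50.7] 89.3 pca 68.1 [[413.0, -37.0], [463.0, -37.0], [464.0, 14.0], [413.0, 14.0]]
side sq [262 174  27  17 418] mean [457.6 251.6] rect [458.9 252.4] [93.1 88. ] 72.9 pca 77.2 [[403.0, 221.0], [487.0, 195.0], [515.0, 284.0], [431.0, 310.0]]
side ob [318 182  25  17 232] mean [612.6 134.9] rect [613.  135.8] [76.1 54.5] 33.7 pca 34.6 [[566.0, 137.0], [596.0, 92.0], [660.0, 134.0], [630.0, 180.0]]
side big [360 236  29  21 463] mean [ 619.6 -154.4] rect [ 619.5 -153.9] [80.3 79.4] 40.6 pca 45.4 [[563.0, -150.0], [615.0, -210.0], [676.0, -158.0], [624.0, -98.0]]
side small [288 225  18  13 176] mean [439.7  -9.9] rect [440.   -9.6] [50.5 51.8] 12.9 pca 63.0 [[410.0, 10.0], [421.0, -40.0], [470.0, -29.0], [459.0, 21.0]]
```

View pics/t1.png

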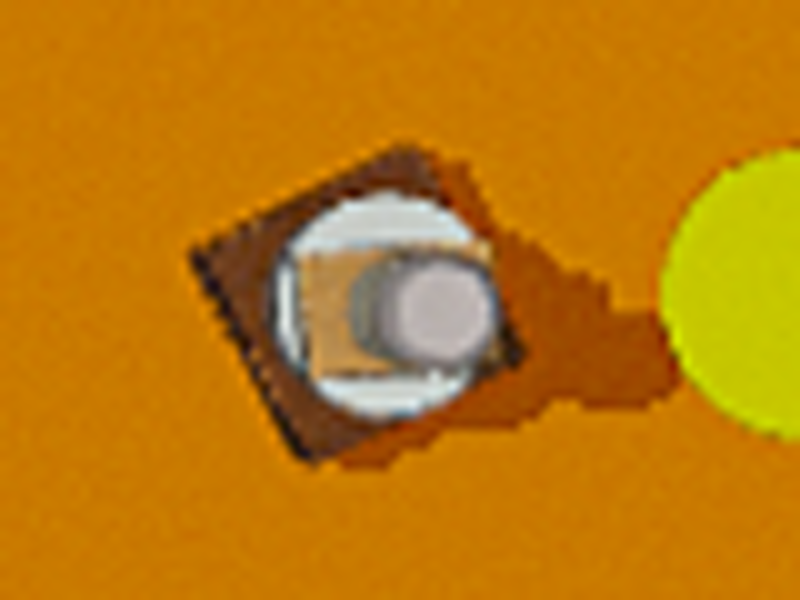

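View pics/s1.png

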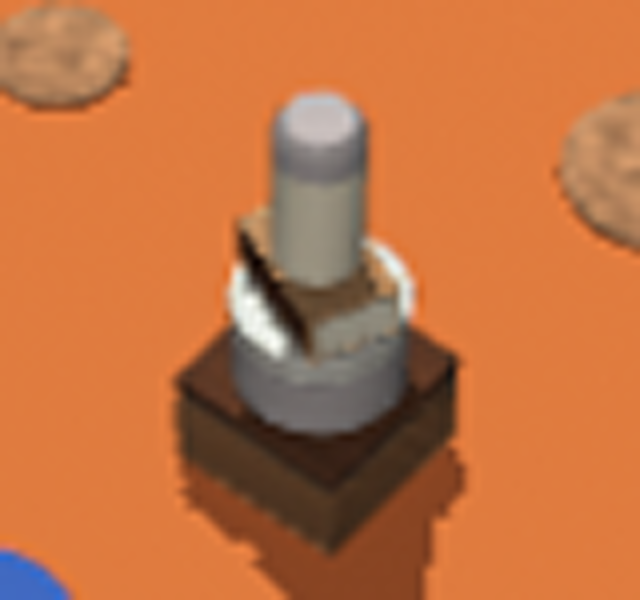

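The top crop shows the stack from above, with the shaker cap at (393.6,220.6), the tin lid at (388.3,220) and the matchbox's long side running almost along the image columns. The side crop shows the cap centre at (329.6,239.3). Now I'll turn these into positions.

```bash
cat >> h.py <<'E'
def cp(u,v,x,y,k): return ((u+.5)/k-.5+x,(v+.5)/k-.5+y)
def st():
    from scipy.spatial.transform import Rotation as Ro
    s=sensors.read_state();R=Ro.from_rotvec(s["tcp_rot"]).as_matrix();return s,s["tool_pos"]*1000,R
def plan(*wps):
    """wps (x,y,z mm, psi deg of tool y or None): print shift in tool frame (cm) then yaw (rad)"""
    s,p,R=st();psi=np.degrees(np.arctan2(R[1,1],R[0,1]))
    print("t",round(s["time"],2),"at",p.round(1),"psi",psi.round(2),"tilt",R[:,2].round(4),"w",round(s["width"],3),"gf",round(s["grip_force"],1),"F",s["wrist_force"].round(1),"q",s["q"].round(2))
    p=p.copy()
    for x,y,z,f in wps:
        a=np.radians(psi);ty=np.array([np.cos(a),np.sin(a),0]);tx=np.array([-np.sin(a),np.cos(a),0])  
        tz=np.array([0,0,-1.]);tx=np.cross(ty,tz)
        d=np.array([x,y,z])-p;o=np.array([d@tx,d@ty,d@tz])/10
        n=int(np.ceil(np.linalg.norm(o)/4.1));w=0
        if f is not None:
            w=-((f-psi+90)%180-90);psi-=w;w=np.radians(w)
        print("shift cm",o.round(2),"rows",n,"each",(o/max(n,1)).round(3),"| yaw rad",round(w,3),"rows",int(np.ceil(abs(w)/.12)))
        p=np.array([x,y,z],float)
E
python3 - <<'E'
from h import *
T=lambda u,v:cp(u,v,350,190,10)
S=lambda u,v:cp(u,v,290,225,8)
r=lambda n,p,z:print((ray(n,p,z)*1000).round(1))
print("shaker");r("top",T(440,308),.152);r("side",S(320,116),.152)
print("tin");r("top",T(385,303),.074)
print("side tin");r("side",S((230+413)/2,0),.0)
print("box top face L,T,R,B")
for q in[(195,250),(410,150),(525,355),(310,460)]:r("top",T(*q),.04)
print("side: L, front, R")
for q in[(177,380),(330,485),(458,360)]:r("side",S(*q),.04)
print("front bottom");r("side",S(332,550),0)
print("matchbox top");
for q in[(300,250),(490,245),(502,368),(312,377)]:r("top",T(*q),.094)
print("side")
for q in[(242,222),(312,332),(398,296)]:r("side",S(*q),.094)
plan((500,250,230,None),(440,-200,230,0))
E
```

```text
shaker
[ 449.3 -216.9  152. ]
[ 451.6 -215.   152. ]
tin
[ 450.2 -216.6   74. ]
side tin
[543.7 -17.9   0. ]
box top face L,T,R,B
[ 465.1 -171.2   40. ]
[ 491.4 -230.    40. ]
[ 435.4 -259.6   40. ]
[ 407.8 -201.1   40. ]
side: L, front, R
[ 408.5 -202.8   40. ]
[ 435.8 -260.9   40. ]
[ 494.7 -231.    40. ]
front bottom
[ 439.6 -255.6    0. ]
matchbox top
[ 464.2 -191.9   94. ]
[ 464.8 -240.5   94. ]
[ 433.3 -242.7   94. ]
[ 431.6 -194.2   94. ]
side
[ 434.7 -194.8   94. ]
[ 436.  -245.3   94. ]
[ 466.2 -242.4   94. ]
t 0.2 at [168.7 653.1 230.4] psi 75.51 tilt [-4.0e-04 -1.4e-03 -1.0e+00] w 1.0 gf 0.0 F [-0.6  0.6  0.3] q [ 1.28  0.26  1.6   0.    1.27 -0.04]
shift cm [-4.216e+01 -3.074e+01  4.000e-02] rows 13 each [-3.243e+00 -2.365e+00  3.000e-03] | yaw rad 0 rows 0
shift cm [ -5.45 -45.07   0.  ] rows 12 each [-0.454 -3.756  0.   ] | yaw rad 1.318 rows 11
```

{"fn": "play_rows", "kwargs": {"commands": [[-3.24,-2.36,0,0,0,0],[-3.24,-2.36,0,0,0,0],[-3.24,-2.36,0,0,0,0],[-3.24,-2.36,0,0,0,0],[-3.24,-2.36,0,0,0,0]], "grip": 0, "force": 30}}

```text
time: 0.62
tool_pos: [0.2968, 0.4972, 0.231]
tcp_rot: [0.395, 3.117, -0.001]
wrist_force: [0.8, 0.2, 0.0]
width: 1.001
grip_force: 0.0
```

{"fn": "play_rows", "kwargs": {"commands": [[-3.24,-2.36,0,0,0,0],[-3.24,-2.36,0,0,0,0],[-3.24,-2.36,0,0,0,0],[-3.24,-2.36,0,0,0,0],[-3.24,-2.36,0,0,0,0]]}}

```text
time: 1.03
tool_pos: [0.4243, 0.3423, 0.2313]
tcp_rot: [0.396, 3.116, 0.0]
wrist_force: [0.8, 0.7, 0.0]
width: 1.003
grip_force: 0.0
```

{"fn": "play_rows", "kwargs": {"commands": [[-3.24,-2.36,0,0,0,0],[-3.24,-2.36,0,0,0,0],[-3.24,-2.36,0,0,0,0],[0,0,0,0,0,0.12],[0,0,0,0,0,0.12]]}}

```text
time: 1.45
tool_pos: [0.5014, 0.2487, 0.2311]
tcp_rot: [-0.781, -3.043, 0.001]
wrist_force: [-0.3, 0.8, -1.0]
width: 1.001
grip_force: 0.0
```

{"fn": "play_rows", "kwargs": {"commands": [[0,0,0,0,0,0.12],[0,0,0,0,0,0.12],[0,0,0,0,0,0.12],[0,0,0,0,0,0.12],[0,0,0,0,0,0.12]]}}

```text
time: 1.87
tool_pos: [0.4997, 0.251, 0.231]
tcp_rot: [-1.64, -2.679, 0.001]
wrist_force: [-0.1, -0.8, 0.5]
width: 0.999
grip_force: 0.0
```

{"fn": "play_rows", "kwargs": {"commands": [[0,0,0,0,0,0.12],[0,0,0,0,0,0.12],[0,0,0,0,0,0.12],[0,0,0,0,0,0.06],[0,0,0,0,0,0]]}}

```text
time: 2.28
tool_pos: [0.4997, 0.2511, 0.2311]
tcp_rot: [-2.158, -2.283, 0.001]
wrist_force: [-0.2, -0.7, -0.1]
width: 1.0
grip_force: 0.0
```

```bash
python3 -c "
from h import *
plan((450.5,-216,230,3),(450.5,-216,111,None))"
```

```text
t 2.28 at [499.7 251.1 231.1] psi 3.24 tilt [-4.e-04 -2.e-04 -1.e+00] w 1.0 gf 0.0 F [-0.2 -0.7 -0.1] q [ 0.42  0.05  1.85 -0.    1.24  0.36]
shift cm [-46.35  -7.56   0.11] rows 12 each [-3.863 -0.63   0.009] | yaw rad 0.004 rows 1
shift cm [ 0.   0.  11.9] rows 3 each [0.    0.    3.967] | yaw rad 0 rows 0
```

{"fn": "play_rows", "kwargs": {"commands": [[-3.86,-0.63,0,0,0,0],[-3.86,-0.63,0,0,0,0],[-3.86,-0.63,0,0,0,0],[-3.86,-0.63,0,0,0,0],[-3.86,-0.63,0,0,0,0]]}}

```text
time: 2.7
tool_pos: [0.479, 0.0552, 0.2313]
tcp_rot: [2.152, 2.288, 0.0]
wrist_force: [1.1, -1.1, -1.0]
width: 1.0
grip_force: 0.0
```

{"fn": "play_rows", "kwargs": {"commands": [[-3.86,-0.63,0,0,0,0],[-3.86,-0.63,0,0,0,0],[-3.86,-0.63,0,0,0,0],[-3.86,-0.63,0,0,0,0],[-3.86,-0.63,0,0,0,0]]}}

```text
time: 3.12
tool_pos: [0.4587, -0.1396, 0.2315]
tcp_rot: [2.153, 2.287, 0.001]
wrist_force: [0.2, 0.7, 0.5]
width: 1.001
grip_force: 0.0
```

{"fn": "play_rows", "kwargs": {"commands": [[-3.86,-0.63,0,0,0,0],[-3.86,-0.63,0,0,0,0],[0,0,3,0,0,0],[0,0,3,0,0,0],[0,0,0,0,0,0]]}}

```text
time: 3.53
tool_pos: [0.4469, -0.2146, 0.1654]
tcp_rot: [-2.15, -2.277, 0.004]
wrist_force: [-1.1, 1.1, -1.4]
width: 1.001
grip_force: 0.0
```

```bash
python3 -c "
from h import *
plan((450.5,-216,111,3))"
```

```text
t 3.53 at [ 446.9 -214.6  165.4] psi 3.3 tilt [-0.0094  0.0052 -0.9999] w 1.001 gf 0.0 F [-1.1  1.1 -1.4] q [-0.5  -0.02  2.04  0.    1.13 -0.56]
shift cm [-0.16  0.35  5.44] rows 2 each [-0.082  0.175  2.72 ] | yaw rad 0.005 rows 1
```

{"fn": "play_rows", "kwargs": {"commands": [[0,0,2,0,0,0],[0,0,2,0,0,0],[0,0,1.95,0,0,0],[0,0,0,0,0,0],[0,0,0,0,0,0]]}}

```text
time: 3.95
tool_pos: [0.4508, -0.2149, 0.1118]
tcp_rot: [-2.153, -2.285, 0.001]
wrist_force: [-0.0, -0.1, 0.7]
width: 1.0
grip_force: 0.0
```

Run:
```python
from h import *
plan((450.5,-216,111,3))
a=optics.read_camera("side")[215:295,280:380];b=optics.read_camera("top")[190:250,340:430]
f=lambda i,k:cv2.resize(i[:,:,::-1],None,fx=k,fy=k,interpolation=cv2.INTER_CUBIC)
a=f(a,4);b=f(b,4);c=np.zeros((320,760,3),np.uint8);c[:320,:400]=a;c[:240,400:760]=b
cv2.imwrite("pics/g1.png",c)
```

```text
t 3.95 at [ 450.8 -214.9  111.8] psi 3.42 tilt [-0.0019  0.001  -1.    ] w 1.0 gf 0.0 F [-0.  -0.1  0.7] q [-0.49  0.04  2.09  0.    1.01 -0.55]
shift cm [-0.1  -0.04  0.08] rows 1 each [-0.103 -0.04   0.083] | yaw rad 0.007 rows 1
```

View pics/g1.png

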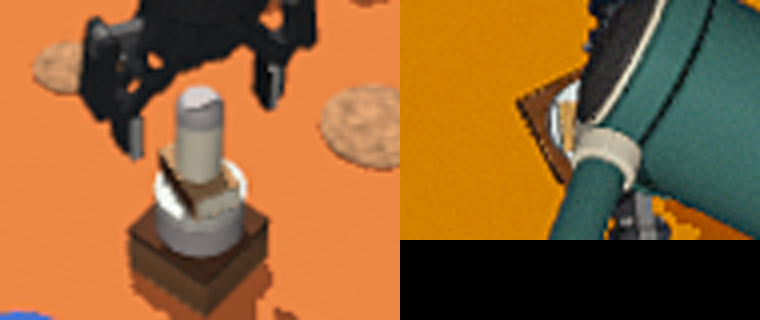

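The side view shows the open fingers on either side of the shaker, tips at about (314,254) and (348,241), with nothing touching. I'll close now.

{"fn": "play_rows", "kwargs": {"commands": [[-0.1,0,0,0,0,0],[0,0,0,0,0,0],[0,0,0,0,0,0],[0,0,0,0,0,0],[0,0,0,0,0,0]], "grip": 1, "force": 25}}

```text
time: 4.47
tool_pos: [0.4514, -0.2168, 0.1122]
tcp_rot: [2.156, 2.285, 0.0]
wrist_force: [0.4, -0.2, 0.8]
width: 0.34
grip_force: 28.4
```

{"fn": "play_rows", "kwargs": {"commands": [[0,0,0,0,0,0],[0,0,0,0,0,0],[0,0,0,0,0,0],[0,0,0,0,0,0],[0,0,0,0,0,0]]}}

```text
time: 4.88
tool_pos: [0.4516, -0.2168, 0.1122]
tcp_rot: [2.156, 2.285, 0.0]
wrist_force: [-0.5, 1.2, 3.8]
width: 0.342
grip_force: 28.5
```

Run:
```python
from h import *
plan((450.5,-216,200,3),(438.7,-10.3,200,None))
a=optics.read_camera("side")[215:295,280:380]
cv2.imwrite("pics/g2.png",cv2.resize(a[:,:,::-1],None,fx=5,fy=5,interpolation=cv2.INTER_CUBIC))
```

```text
t 4.88 at [ 451.6 -216.8  112.2] psi 3.32 tilt [ 4.e-04 -2.e-04 -1.e+00] w 0.342 gf 28.5 F [-0.5  1.2  3.8] q [-0.5   0.04  2.09 -0.    1.01 -0.56]
shift cm [ 0.08 -0.1  -8.78] rows 3 each [ 0.028 -0.033 -2.928] | yaw rad 0.006 rows 1
shift cm [20.6 -0.1  0. ] rows 6 each [ 3.434 -0.017  0.   ] | yaw rad 0 rows 0
```

View pics/g2.png

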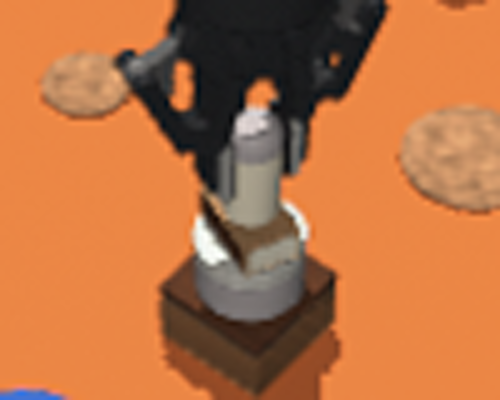

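Gripped, with an opening of about 29 mm. Now lift and carry.

{"fn": "play_rows", "kwargs": {"commands": [[0,0,-0.5,0,0,0],[0,0,-1.5,0,0,0],[0,0,-2,0,0,0],[0,0,-2,0,0,0],[0,0,0,0,0,0]]}}

```text
time: 5.35
tool_pos: [0.4536, -0.2179, 0.1756]
tcp_rot: [2.152, 2.28, 0.003]
wrist_force: [0.6, -0.7, -1.0]
width: 0.347
grip_force: 28.2
```

{"fn": "play_rows", "kwargs": {"commands": [[2,0,0,0,0,0],[2.5,0,0,0,0,0],[3,0,0,0,0,0],[3,0,0,0,0,0],[3,0,0,0,0,0]]}}

```text
time: 5.77
tool_pos: [0.4424, -0.0806, 0.1705]
tcp_rot: [-2.156, -2.283, 0.001]
wrist_force: [1.8, -0.0, -0.4]
width: 0.341
grip_force: 28.1
```

{"fn": "play_rows", "kwargs": {"commands": [[3,0,0,0,0,0],[2.5,0,0,0,0,0],[1.5,0,0,0,0,0],[0,0,0,0,0,0],[0,0,0,0,0,0]]}}

```text
time: 6.18
tool_pos: [0.4387, -0.0115, 0.1708]
tcp_rot: [-2.153, -2.287, 0.002]
wrist_force: [0.0, -0.2, -0.9]
width: 0.343
grip_force: 28.1
```

Run:
```python
from h import *
plan((439.7,-11.2,60,None),(439.7,-11.2,23,None))
t=optics.read_camera("top");s=optics.read_camera("side");np.savez("im1.npz",top=t,side=s)
f=lambda i,k:cv2.resize(i[:,:,::-1],None,fx=k,fy=k,interpolation=cv2.INTER_CUBIC)
c=np.zeros((480,800,3),np.uint8);c[:,:400]=f(t[190:250,360:410],8);c[:,400:]=f(s[230:290,305:355],8)
cv2.imwrite("pics/m1.png",c)
```

```text
t 6.18 at [438.7 -11.5 170.8] psi 3.46 tilt [-1.5e-03 -3.0e-04 -1.0e+00] w 0.343 gf 28.1 F [ 0.  -0.2 -0.9] q [-0.08 -0.15  2.15 -0.    1.14 -0.14]
shift cm [ 0.02  0.1  11.08] rows 3 each [0.007 0.033 3.692] | yaw rad 0 rows 0
shift cm [0.  0.  3.7] rows 1 each [0.  0.  3.7] | yaw rad 0 rows 0
```

View pics/m1.png

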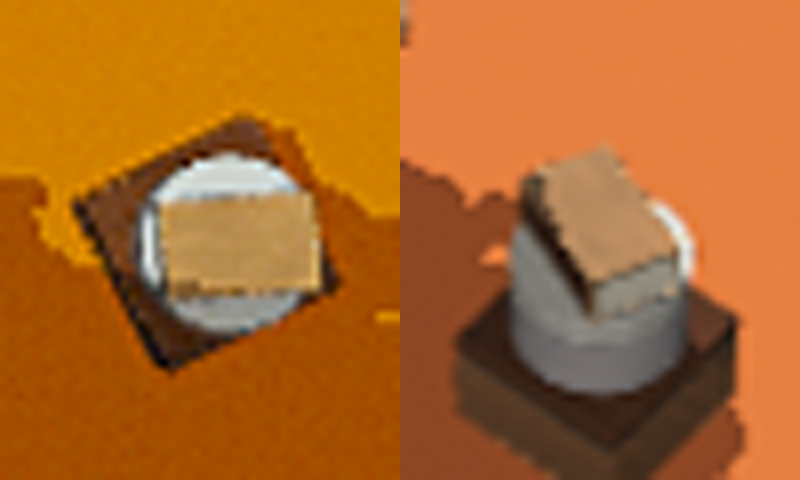

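The matchbox top is clear in both views: the top-view corners are about (160,203), (308,192), (320,285) and (172,297) in the crop. Next I lower the shaker.

{"fn": "play_rows", "kwargs": {"commands": [[0,0.1,2.5,0,0,0],[0,0,3,0,0,0],[0,0,3,0,0,0],[0,0,2.5,0,0,0],[0,0,1,0,0,0]]}}

```text
time: 6.7
tool_pos: [0.4373, -0.0128, 0.0481]
tcp_rot: [-2.155, -2.279, 0.007]
wrist_force: [-1.4, -0.6, -1.1]
width: 0.345
grip_force: 28.1
```

{"fn": "play_rows", "kwargs": {"commands": [[0,0,0.8,0,0,0],[0,0,0.8,0,0,0],[0,0,0.5,0,0,0],[0,0,0,0,0,0],[0,0,0,0,0,0]]}}

```text
time: 7.12
tool_pos: [0.4413, -0.0121, 0.0315]
tcp_rot: [2.155, 2.284, 0.001]
wrist_force: [0.4, 0.3, -1.2]
width: 0.344
grip_force: 28.1
```

Run:
```python
from h import *
plan((439.7,-11.2,22.5,None))
T=lambda u,v:cp(u,v,360,190,8)
S=lambda u,v:cp(u-400,v,305,230,8)
A=np.array([ray("top",T(*q),.094)[:2] for q in[(160,203),(308,192),(320,285),(172,297)]])*1000
B=np.array([ray("side",S(*q),.094)[:2] for q in[(600,148),(678,252),(592,282),(525,180)]])*1000
for P in(A,B):
    print(P.round(1).tolist(),P.mean(0),cv2.minAreaRect(P.astype(np.float32)))
    e=np.diff(np.vstack([P,P[:1]]),axis=0);print(np.degrees(np.arctan2(e[:,1],e[:,0])).round(1),np.linalg.norm(e,axis=1).round(1))
```

```text
t 7.12 at [441.3 -12.1  31.5] psi 3.32 tilt [ 1.4e-03 -1.0e-04 -1.0e+00] w 0.344 gf 28.1 F [ 0.4  0.3 -1.2] q [-0.08  0.05  2.27 -0.    0.83 -0.14]
shift cm [ 0.1  -0.15  0.9 ] rows 1 each [ 0.1   -0.155  0.902] | yaw rad 0 rows 0
[[463.2, -191.9], [466.1, -239.2], [436.3, -242.3], [433.1, -195.1]] [ 449.66140413 -217.14196473] ((449.74932861328125, -217.12449645996094), (30.316905975341797, 48.50605010986328), 3.865694046020508)
[ -86.6 -174.1   93.9    6. ] [47.4 30.  47.4 30.3]
[[463.3, -191.1], [466.9, -240.9], [437.7, -241.6], [435.9, -194.4]] [ 450.94917735 -216.99863068] ((450.5345764160156, -217.078369140625), (29.216190338134766, 49.99787139892578), 4.228321075439453)
[ -85.8 -178.7   92.2    6.9] [50.  29.3 47.2 27.6]
```

{"fn": "play_rows", "kwargs": {"commands": [[0.1,-0.15,0.3,0,0,0],[0,0,0.3,0,0,0],[0,0,0.2,0,0,0],[0,0,0,0,0,0],[0,0,0,0,0,0]]}}

```text
time: 7.53
tool_pos: [0.4388, -0.011, 0.0228]
tcp_rot: [-2.156, -2.285, 0.0]
wrist_force: [0.2, 0.8, -1.4]
width: 0.341
grip_force: 28.1
```

{"fn": "play_rows", "kwargs": {"commands": [[0,0,0.05,0,0,0],[0,0,0.05,0,0,0],[0,0,0,0,0,0],[0,0,0,0,0,0]]}}

```text
time: 7.87
tool_pos: [0.4391, -0.011, 0.0221]
tcp_rot: [2.156, 2.285, 0.0]
wrist_force: [-1.6, 1.2, 3.9]
width: 0.345
grip_force: 28.5
```

Run:
```python
from h import *
plan((439.7,-11.2,22.2,None))
```

```text
t 7.87 at [439.1 -11.   22.1] psi 3.32 tilt [ 2.e-04 -0.e+00 -1.e+00] w 0.345 gf 28.5 F [-1.6  1.2  3.9] q [-0.08  0.06  2.28  0.    0.81 -0.14]
shift cm [-0.02  0.06 -0.01] rows 1 each [-0.02   0.059 -0.006] | yaw rad 0 rows 0
```

In contact with the mat at 4 N. Release and lift.

{"fn": "play_rows", "kwargs": {"commands": [[0,0,0,0,0,0],[0,0,0,0,0,0],[0,0,0,0,0,0],[0,0,0,0,0,0],[0,0,0,0,0,0]], "grip": 0}}

```text
time: 8.28
tool_pos: [0.4389, -0.0111, 0.0217]
tcp_rot: [-2.156, -2.285, 0.0]
wrist_force: [0.3, 0.7, 0.8]
width: 1.0
grip_force: 0.0
```

{"fn": "play_rows", "kwargs": {"commands": [[0,0,-2,0,0,0],[0,0,-3,0,0,0],[0,0,-3,0,0,0],[0,0,-3,0,0,0],[0,0,-3,0,0,0]]}}

```text
time: 8.7
tool_pos: [0.4385, -0.011, 0.163]
tcp_rot: [-2.156, -2.285, 0.0]
wrist_force: [0.9, 0.3, 0.6]
width: 1.001
grip_force: 0.0
```

{"fn": "play_rows", "kwargs": {"commands": [[-3.5,0,0,0,0,0],[-3.5,0,0,0,0,0],[-3.5,0,0,0,0,0],[-3.5,0,0,0,0,0],[-3.5,0,0,0,0,0]]}}

```text
time: 9.12
tool_pos: [0.4489, -0.1873, 0.162]
tcp_rot: [2.155, 2.285, 0.0]
wrist_force: [0.8, 0.8, -0.9]
width: 1.002
grip_force: 0.0
```

{"fn": "play_rows", "kwargs": {"commands": [[-3,0,0,0,0,0],[0,0,0,0,0,0],[0,0,0,0,0,0]]}}

```text
time: 9.37
tool_pos: [0.4506, -0.217, 0.1616]
tcp_rot: [-2.159, -2.281, -0.0]
wrist_force: [-0.6, 0.2, -0.1]
width: 1.0
grip_force: 0.0
```

Run:
```python
from h import *
plan((451.2,-217.9,120,4),(451.2,-217.9,77,None))
f=lambda i,k:cv2.resize(i[:,:,::-1],None,fx=k,fy=k,interpolation=cv2.INTER_CUBIC)
t=optics.read_camera("top");s=optics.read_camera("side")
c=np.zeros((400,800,3),np.uint8);c[:,:400]=f(t[201:251,286:336],8);c[:,400:]=f(s[195:245,275:325],8)
cv2.imwrite("pics/p1.png",c)
```

```text
t 9.37 at [ 450.6 -217.   161.6] psi 3.14 tilt [-3.e-04  4.e-04 -1.e+00] w 1.0 gf 0.0 F [-0.6  0.2 -0.1] q [-0.5  -0.01  2.05  0.    1.11 -0.55]
shift cm [-0.1   0.06  4.16] rows 2 each [-0.048  0.028  2.079] | yaw rad -0.015 rows 1
shift cm [0.  0.  4.3] rows 2 each [0.   0.   2.15] | yaw rad 0 rows 0
```

View pics/p1.png

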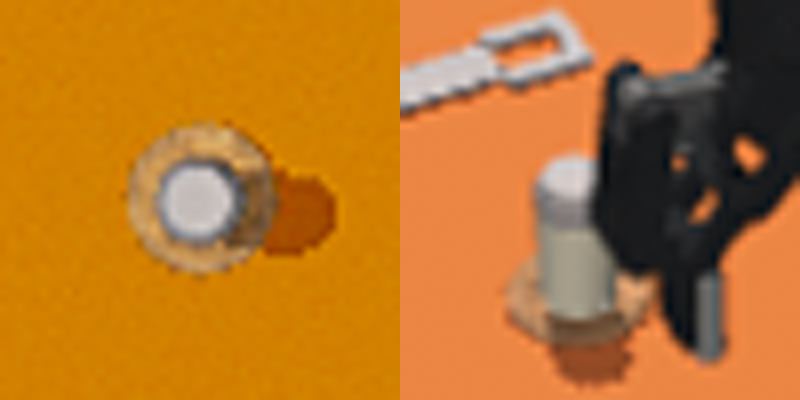

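The shaker stands upright, centred on the small mat: cap at (198,201) against mat centre (203,199) in the crop, with the offset explained by parallax. Now the matchbox.

{"fn": "play_rows", "kwargs": {"commands": [[-0.1,0.06,2,0,0,-0.015],[0,0,2.5,0,0,0],[0,0,2,0,0,0],[0,0,1,0,0,0],[0,0,0.5,0,0,0]]}}

```text
time: 9.88
tool_pos: [0.45, -0.2146, 0.0798]
tcp_rot: [-2.134, -2.3, 0.001]
wrist_force: [0.2, 0.1, -0.7]
width: 0.998
grip_force: 0.0
```

{"fn": "play_rows", "kwargs": {"commands": [[0,0,0,0,0,0],[0,0,0,0,0,0],[0,0,0,0,0,0]]}}

```text
time: 10.13
tool_pos: [0.4526, -0.2169, 0.0832]
tcp_rot: [2.137, 2.3, 0.001]
wrist_force: [-0.2, -1.2, 0.7]
width: 0.997
grip_force: 0.0
```

Run:
```python
from h import *
plan((451.2,-217.9,77.5,4))
```

```text
t 10.13 at [ 452.6 -216.9   83.2] psi 4.21 tilt [ 0.0022 -0.0011 -1.    ] w 0.997 gf 0.0 F [-0.2 -1.2  0.7] q [-0.5   0.08  2.11  0.    0.95 -0.57]
shift cm [-0.09 -0.15  0.57] rows 1 each [-0.087 -0.146  0.567] | yaw rad 0.004 rows 1
```

{"fn": "play_rows", "kwargs": {"commands": [[-0.1,-0.1,0.25,0,0,0],[0,0,0.25,0,0,0],[0,0,0,0,0,0],[0,0,0,0,0,0],[0,0,0,0,0,0]]}}

```text
time: 10.55
tool_pos: [0.4505, -0.2178, 0.0769]
tcp_rot: [2.139, 2.301, 0.0]
wrist_force: [0.3, -0.1, 0.4]
width: 0.999
grip_force: 0.0
```

{"fn": "play_rows", "kwargs": {"commands": [[0,0,0,0,0,0],[0,0,0,0,0,0],[0,0,0,0,0,0],[0,0,0,0,0,0],[0,0,0,0,0,0]], "grip": 1, "force": 20}}

```text
time: 10.97
tool_pos: [0.4507, -0.2178, 0.077]
tcp_rot: [2.139, 2.301, 0.0]
wrist_force: [-0.8, -0.3, -0.4]
width: 0.367
grip_force: 21.3
```

{"fn": "play_rows", "kwargs": {"commands": [[0,0,0,0,0,0],[0,0,0,0,0,0],[0,0,0,0,0,0]]}}

```text
time: 11.22
tool_pos: [0.4507, -0.2178, 0.0769]
tcp_rot: [2.139, 2.301, 0.0]
wrist_force: [-0.4, 0.1, 0.9]
width: 0.373
grip_force: 21.4
```

Run:
```python
from h import *
plan((451.2,-217.9,77.5,4))
a=optics.read_camera("side")[215:295,280:380]
cv2.imwrite("pics/g3.png",cv2.resize(a[:,:,::-1],None,fx=6,fy=6,interpolation=cv2.INTER_CUBIC))
```

```text
t 11.22 at [ 450.7 -217.8   76.9] psi 4.18 tilt [ 3.e-04 -2.e-04 -1.e+00] w 0.373 gf 21.4 F [-0.4  0.1  0.9] q [-0.5   0.09  2.12 -0.    0.93 -0.57]
shift cm [-0.01  0.05 -0.06] rows 1 each [-0.013  0.052 -0.058] | yaw rad 0.003 rows 1
```

View pics/g3.png

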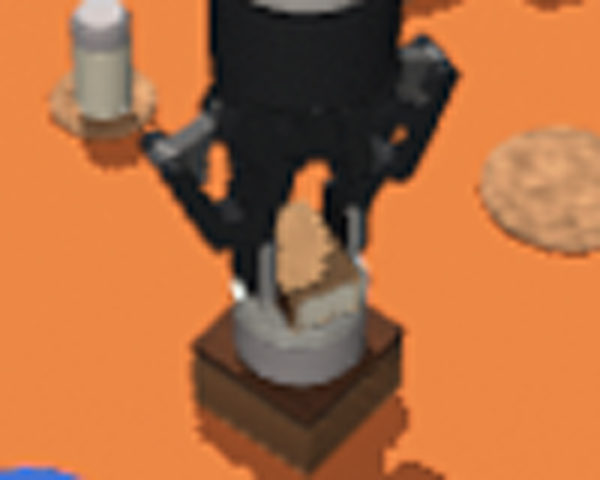

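The matchbox is gripped squarely across its width and the tin beneath is undisturbed. Lift and compute the transfer.

{"fn": "play_rows", "kwargs": {"commands": [[0,0,-0.5,0,0,0],[0,0,-1.5,0,0,0],[0,0,-2,0,0,0],[0,0,-2,0,0,0],[0,0,-1,0,0,0]]}}

```text
time: 11.68
tool_pos: [0.4516, -0.2183, 0.1494]
tcp_rot: [2.137, 2.299, 0.001]
wrist_force: [0.2, -0.3, -0.4]
width: 0.365
grip_force: 21.3
```

{"fn": "play_rows", "kwargs": {"commands": [[0,0,0,0,0,0],[0,0,0,0,0,0],[0,0,0,0,0,0]]}}

```text
time: 11.93
tool_pos: [0.4497, -0.2173, 0.1457]
tcp_rot: [-2.138, -2.3, 0.001]
wrist_force: [-0.5, -0.0, -0.7]
width: 0.373
grip_force: 21.3
```

Run:
```python
from h import *
plan((612.2,133.7,140,-57.5),(612.2,133.7,20,None))
```

```text
t 11.93 at [ 449.7 -217.3  145.7] psi 4.18 tilt [-1.5e-03  9.0e-04 -1.0e+00] w 0.373 gf 21.3 F [-0.5 -0.  -0.7] q [-0.5   0.    2.06  0.    1.08 -0.57]
shift cm [33.82 18.76  0.57] rows 10 each [3.382 1.876 0.057] | yaw rad 1.076 rows 9
shift cm [ 0.  0. 12.] rows 3 each [0. 0. 4.] | yaw rad 0 rows 0
```

{"fn": "play_rows", "kwargs": {"commands": [[1.8,1.0,0,0,0,0],[3.2,1.78,0,0,0,0],[3.4,1.88,0,0,0,0],[3.4,1.88,0,0,0,0],[3.4,1.88,0,0,0,0]]}}

```text
time: 12.35
tool_pos: [0.5226, -0.0584, 0.145]
tcp_rot: [-2.138, -2.298, 0.003]
wrist_force: [0.3, -0.8, -0.4]
width: 0.371
grip_force: 21.2
```

{"fn": "play_rows", "kwargs": {"commands": [[3.4,1.88,0,0,0,0],[3.4,1.88,0,0,0,0],[3.4,1.88,0,0,0,0],[3.4,1.88,0,0,0,0],[3.2,1.78,0,0,0,0]]}}

```text
time: 12.77
tool_pos: [0.6032, 0.1164, 0.1446]
tcp_rot: [-2.137, -2.3, 0.004]
wrist_force: [0.1, -0.2, -0.6]
width: 0.371
grip_force: 21.2
```

{"fn": "play_rows", "kwargs": {"commands": [[1.8,1.0,0,0,0,0],[0,0,0,0,0,0.12],[0,0,0,0,0,0.12],[0,0,0,0,0,0.12],[0,0,0,0,0,0.12]]}}

```text
time: 13.18
tool_pos: [0.6112, 0.1332, 0.1442]
tcp_rot: [-2.628, -1.719, 0.006]
wrist_force: [-0.3, 0.2, -0.7]
width: 0.367
grip_force: 21.2
```

{"fn": "play_rows", "kwargs": {"commands": [[0,0,0,0,0,0.12],[0,0,0,0,0,0.12],[0,0,0,0,0,0.12],[0,0,0,0,0,0.12],[0,0,0,0,0,0.116]]}}

```text
time: 13.6
tool_pos: [0.6112, 0.1328, 0.1444]
tcp_rot: [-3.018, -0.871, 0.006]
wrist_force: [0.5, -0.4, -1.2]
width: 0.373
grip_force: 21.2
```

{"fn": "play_rows", "kwargs": {"commands": [[0,0,0,0,0,0],[0,0,0,0,0,0],[0,0,0,0,0,0]]}}

```text
time: 13.85
tool_pos: [0.6119, 0.1329, 0.1456]
tcp_rot: [-3.014, -0.884, 0.003]
wrist_force: [0.1, 0.7, 0.0]
width: 0.371
grip_force: 21.2
```

Run:
```python
from h import *
plan((612.2,133.7,30,-57.5))
```

```text
t 13.85 at [611.9 132.9 145.6] psi -57.3 tilt [-1.9e-03 -3.0e-04 -1.0e+00] w 0.371 gf 21.2 F [0.1 0.7 0. ] q [ 0.17  0.24  1.8  -0.    1.11  1.17]
shift cm [ 0.07 -0.05 11.56] rows 3 each [ 0.023 -0.017  3.853] | yaw rad 0.003 rows 1
```

{"fn": "play_rows", "kwargs": {"commands": [[0.05,-0.05,2.5,0,0,0.003],[0,0,3,0,0,0],[0,0,3,0,0,0],[0,0,2,0,0,0],[0,0,1,0,0,0]]}}

```text
time: 14.27
tool_pos: [0.6097, 0.1332, 0.0277]
tcp_rot: [-3.016, -0.878, 0.01]
wrist_force: [-0.4, 0.0, -0.5]
width: 0.37
grip_force: 21.2
```

{"fn": "play_rows", "kwargs": {"commands": [[0,0,0.5,0,0,0],[0,0,0.5,0,0,0],[0,0,0,0,0,0],[0,0,0,0,0,0],[0,0,0,0,0,0]]}}

```text
time: 14.68
tool_pos: [0.6141, 0.134, 0.0234]
tcp_rot: [3.017, 0.876, 0.004]
wrist_force: [0.1, 0.5, 0.6]
width: 0.37
grip_force: 21.2
```

Run:
```python
from h import *
plan((612.2,133.7,7.5,-57.5))
```

```text
t 14.68 at [614.1 134.   23.4] psi -57.63 tilt [ 2.8e-03  5.0e-04 -1.0e+00] w 0.37 gf 21.2 F [0.1 0.5 0.6] q [ 0.18  0.38  1.88 -0.    0.89  1.18]
shift cm [-0.17 -0.08  1.59] rows 1 each [-0.174 -0.08   1.595] | yaw rad -0.002 rows 1
```

{"fn": "play_rows", "kwargs": {"commands": [[0,0,0.4,0,0,0],[0,0,0.4,0,0,0],[0,0,0,0,0,0],[0,0,0,0,0,0],[0,0,0,0,0,0]]}}

```text
time: 15.1
tool_pos: [0.6126, 0.1337, 0.0137]
tcp_rot: [-3.017, -0.875, 0.0]
wrist_force: [-0.0, 0.7, -0.6]
width: 0.368
grip_force: 21.2
```

Run:
```python
from h import *
plan((612.2,133.7,7.3,-57.5))
```

```text
t 15.1 at [612.6 133.7  13.7] psi -57.64 tilt [-2.e-04 -0.e+00 -1.e+00] w 0.368 gf 21.2 F [-0.   0.7 -0.6] q [0.18 0.39 1.88 0.   0.87 1.18]
shift cm [-0.03 -0.02  0.64] rows 1 each [-0.033 -0.022  0.639] | yaw rad -0.002 rows 1
```

{"fn": "play_rows", "kwargs": {"commands": [[-0.03,0,0.2,0,0,0],[0,0,0.2,0,0,0],[0,0,0.15,0,0,0],[0,0,0,0,0,0],[0,0,0,0,0,0]]}}

```text
time: 15.52
tool_pos: [0.6122, 0.1335, 0.008]
tcp_rot: [-3.017, -0.875, 0.001]
wrist_force: [-0.1, 0.1, -0.1]
width: 0.367
grip_force: 21.2
```

{"fn": "play_rows", "kwargs": {"commands": [[0,0,0.05,0,0,0],[0,0,0.05,0,0,0],[0,0,0,0,0,0],[0,0,0,0,0,0]]}}

```text
time: 15.85
tool_pos: [0.6125, 0.1336, 0.0073]
tcp_rot: [3.017, 0.875, 0.0]
wrist_force: [-0.3, -0.8, -0.1]
width: 0.367
grip_force: 21.2
```

{"fn": "play_rows", "kwargs": {"commands": [[0,0,0.06,0,0,0],[0,0,0,0,0,0],[0,0,0,0,0,0],[0,0,0,0,0,0]]}}

```text
time: 16.18
tool_pos: [0.6126, 0.1336, 0.0069]
tcp_rot: [3.017, 0.875, 0.001]
wrist_force: [-0.4, -1.0, 2.0]
width: 0.365
grip_force: 21.5
```

{"fn": "play_rows", "kwargs": {"commands": [[0,0,0,0,0,0],[0,0,0,0,0,0],[0,0,0,0,0,0],[0,0,0,0,0,0],[0,0,0,0,0,0]], "grip": 0}}

```text
time: 16.6
tool_pos: [0.6124, 0.1336, 0.0066]
tcp_rot: [3.017, 0.876, -0.0]
wrist_force: [0.2, 0.2, -0.0]
width: 1.001
grip_force: 0.0
```

{"fn": "play_rows", "kwargs": {"commands": [[0,0,-2,0,0,0],[0,0,-3,0,0,0],[0,0,-3,0,0,0],[0,0,-3,0,0,0],[0,0,0,0,0,0]]}}

```text
time: 17.02
tool_pos: [0.6174, 0.1345, 0.1244]
tcp_rot: [3.016, 0.875, 0.019]
wrist_force: [1.5, 0.5, 1.5]
width: 0.994
grip_force: 0.0
```

Run:
```python
from h import *
plan((520,0,118,None),(451.8,-216.8,118,-20))
```

```text
t 17.02 at [617.4 134.5 124.4] psi -57.64 tilt [ 0.0121  0.0021 -0.9999] w 0.994 gf 0.0 F [1.5 0.5 1.5] q [ 0.18  0.26  1.81 -0.    1.05  1.18]
shift cm [-15.42   6.15   0.64] rows 5 each [-3.085  1.229  0.128] | yaw rad 0 rows 0
shift cm [-17.37  14.66   0.  ] rows 6 each [-2.894  2.444  0.   ] | yaw rad -0.657 rows 6
```

{"fn": "play_rows", "kwargs": {"commands": [[-2,0.8,0,0,0,0],[-3.3,1.3,0,0,0,0],[-3.3,1.3,0,0,0,0],[-3.3,1.3,0,0,0,0],[-3.3,1.3,0,0,0,0]]}}

```text
time: 17.43
tool_pos: [0.5149, 0.0006, 0.1163]
tcp_rot: [3.017, 0.877, -0.0]
wrist_force: [0.9, -1.3, 0.0]
width: 0.998
grip_force: 0.0
```

{"fn": "play_rows", "kwargs": {"commands": [[-2.9,2.4,0,0,0,0],[-2.9,2.4,0,0,0,0],[-2.9,2.4,0,0,0,0],[-2.9,2.4,0,0,0,0],[-2.9,2.4,0,0,0,0]]}}

```text
time: 17.85
tool_pos: [0.457, -0.1789, 0.1166]
tcp_rot: [3.017, 0.876, 0.001]
wrist_force: [0.7, 0.1, -0.2]
width: 0.998
grip_force: 0.0
```

{"fn": "play_rows", "kwargs": {"commands": [[-2.5,2.2,0,0,0,0],[0,0,0,0,0,0.073],[0,0,0,0,0,0.073],[0,0,0,0,0,0],[0,0,0,0,0,0]]}}

```text
time: 18.27
tool_pos: [0.4483, -0.2095, 0.1164]
tcp_rot: [-3.072, -0.655, 0.0]
wrist_force: [0.7, 0.6, -0.3]
width: 1.002
grip_force: 0.0
```

Run:
```python
from h import *
plan((451.8,-216.8,118,-66),(451.8,-216.8,44,-66))
f=lambda i,k:cv2.resize(i[:,:,::-1],None,fx=k,fy=k,interpolation=cv2.INTER_CUBIC)
t=optics.read_camera("top");s=optics.read_camera("side");np.savez("im2.npz",top=t,side=s)
c=np.zeros((400,800,3),np.uint8);c[:,:400]=f(t[140:190,235:285],8);c[:,400:]=f(s[165:215,305:355],8)
cv2.imwrite("pics/p2.png",c)
```

```text
t 18.27 at [ 448.3 -209.5  116.4] psi -65.91 tilt [-3.e-04  2.e-04 -1.e+00] w 1.002 gf 0.0 F [ 0.7  0.6 -0.3] q [-0.49  0.03  2.1   0.    1.02  0.66]
shift cm [ 0.02  0.81 -0.16] rows 1 each [ 0.02   0.811 -0.159] | yaw rad 0.001 rows 1
shift cm [0.  0.  7.4] rows 2 each [0.  0.  3.7] | yaw rad -0.0 rows 0
```

View pics/p2.png

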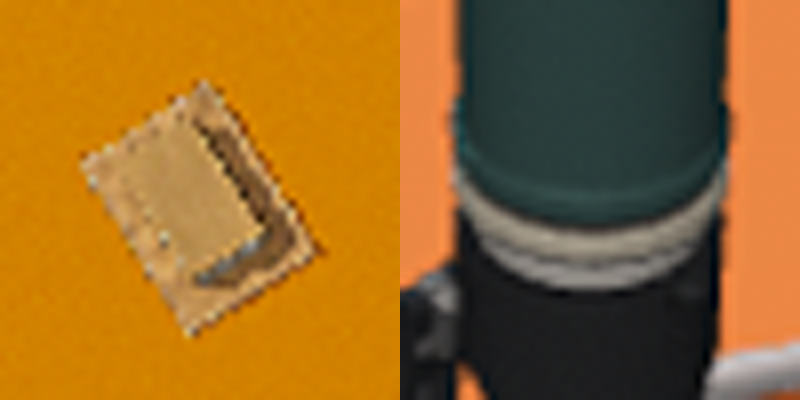

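The matchbox lies centred on the oblong mat and parallel to it: box centre about (193,195), as expected for its height given the mat centre at (200,208). Next is the tin.

{"fn": "play_rows", "kwargs": {"commands": [[0,0.8,0,0,0,0],[0,0,2,0,0,0],[0,0,2,0,0,0],[0,0,2,0,0,0],[0,0,0,0,0,0]]}}

```text
time: 18.78
tool_pos: [0.4492, -0.2151, 0.0529]
tcp_rot: [-3.068, -0.655, 0.009]
wrist_force: [-1.3, 0.6, -0.7]
width: 1.002
grip_force: 0.0
```

{"fn": "play_rows", "kwargs": {"commands": [[0,0,0.5,0,0,0],[0,0,0.5,0,0,0],[0,0,0.3,0,0,0],[0,0,0,0,0,0],[0,0,0,0,0,0]]}}

```text
time: 19.2
tool_pos: [0.4523, -0.2169, 0.0443]
tcp_rot: [3.072, 0.653, 0.001]
wrist_force: [0.0, 0.2, -1.0]
width: 0.998
grip_force: 0.0
```

Run:
```python
from h import *
plan((451.8,-216.8,44,-66))
```

```text
t 19.2 at [ 452.3 -216.9   44.3] psi -65.99 tilt [ 9.e-04 -5.e-04 -1.e+00] w 0.998 gf 0.0 F [ 0.   0.2 -1. ] q [-0.5   0.14  2.14 -0.    0.87  0.65]
shift cm [-0.04 -0.03  0.03] rows 1 each [-0.042 -0.035  0.027] | yaw rad 0.0 rows 1
```

{"fn": "play_rows", "kwargs": {"commands": [[0,0,0,0,0,0],[0,0,0,0,0,0],[0,0,0,0,0,0],[0,0,0,0,0,0],[0,0,0,0,0,0]], "grip": 1, "force": 30}}

```text
time: 19.62
tool_pos: [0.4523, -0.217, 0.0445]
tcp_rot: [3.072, 0.653, 0.001]
wrist_force: [-1.7, 0.4, 5.7]
width: 0.668
grip_force: 31.5
```

{"fn": "play_rows", "kwargs": {"commands": [[0,0,0,0,0,0],[0,0,0,0,0,0],[0,0,0,0,0,0]]}}

```text
time: 19.87
tool_pos: [0.4523, -0.217, 0.0445]
tcp_rot: [3.072, 0.653, 0.001]
wrist_force: [-1.6, 1.2, 5.8]
width: 0.664
grip_force: 31.6
```

Run:
```python
from h import *
plan((451.8,-216.8,44,-66))
a=optics.read_camera("side")[215:295,280:380]
cv2.imwrite("pics/g4.png",cv2.resize(a[:,:,::-1],None,fx=6,fy=6,interpolation=cv2.INTER_CUBIC))
```

```text
t 19.87 at [ 452.3 -217.    44.5] psi -66.0 tilt [ 9.e-04 -6.e-04 -1.e+00] w 0.664 gf 31.6 F [-1.6  1.2  5.8] q [-0.5   0.14  2.14 -0.    0.87  0.66]
shift cm [-0.04 -0.04  0.05] rows 1 each [-0.039 -0.044  0.053] | yaw rad -0.0 rows 1
```

View pics/g4.png

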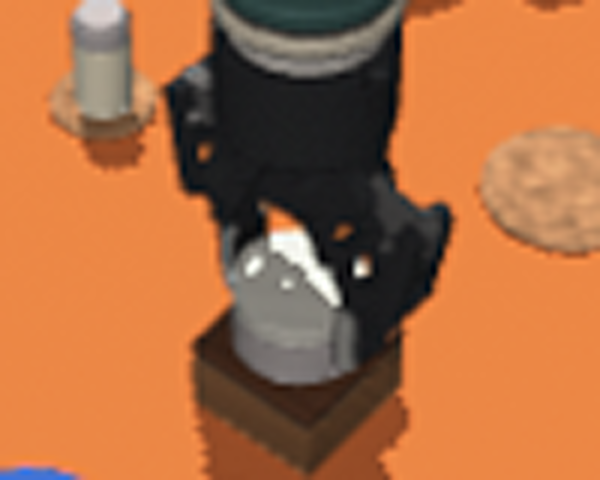

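The tin is gripped at the expected 57 mm.

{"fn": "play_rows", "kwargs": {"commands": [[0,0,-0.5,0,0,0],[0,0,-1.5,0,0,0],[0,0,-2,0,0,0],[0,0,-1,0,0,0],[0,0,0,0,0,0]]}}

```text
time: 20.33
tool_pos: [0.4537, -0.2177, 0.0962]
tcp_rot: [3.07, 0.652, 0.006]
wrist_force: [0.6, -0.0, -1.1]
width: 0.663
grip_force: 32.4
```

{"fn": "play_rows", "kwargs": {"commands": [[0,0,0,0,0,0],[0,0,0,0,0,0],[0,0,0,0,0,0]]}}

```text
time: 20.58
tool_pos: [0.4508, -0.2162, 0.0923]
tcp_rot: [-3.071, -0.653, 0.003]
wrist_force: [-0.1, -0.3, -1.2]
width: 0.667
grip_force: 32.4
```

Run:
```python
from h import *
plan((619.7,-154.9,94,None))
np.savez("im3.npz",side=optics.read_camera("side"),top=optics.read_camera("top"))
```

```text
t 20.58 at [ 450.8 -216.2   92.3] psi -66.0 tilt [-0.0021  0.0012 -1.    ] w 0.667 gf 32.4 F [-0.1 -0.3 -1.2] q [-0.5   0.07  2.11  0.    0.97  0.66]
shift cm [17.92  1.27 -0.17] rows 5 each [ 3.584  0.254 -0.033] | yaw rad 0 rows 0
```

{"fn": "play_rows", "kwargs": {"commands": [[2,0.14,0,0,0,0],[3.5,0.25,0,0,0,0],[3.5,0.25,0,0,0,0],[3.5,0.25,0,0,0,0],[3.3,0.23,0,0,0,0]]}}

```text
time: 21.1
tool_pos: [0.6019, -0.1619, 0.0928]
tcp_rot: [-3.073, -0.653, 0.001]
wrist_force: [0.6, -0.4, -2.0]
width: 0.664
grip_force: 32.4
```

{"fn": "play_rows", "kwargs": {"commands": [[2,0.14,0,0,0,0],[0,0,0,0,0,0],[0,0,2,0,0,0],[0,0,2,0,0,0],[0,0,1.5,0,0,0]]}}

```text
time: 21.52
tool_pos: [0.6181, -0.1556, 0.0365]
tcp_rot: [-3.072, -0.653, 0.004]
wrist_force: [-0.2, 0.4, -2.4]
width: 0.665
grip_force: 32.4
```

{"fn": "play_rows", "kwargs": {"commands": [[0,0,0.8,0,0,0],[0,0,0.5,0,0,0],[0,0,0,0,0,0],[0,0,0,0,0,0],[0,0,0,0,0,0]]}}

```text
time: 21.93
tool_pos: [0.6204, -0.1563, 0.0269]
tcp_rot: [3.072, 0.653, 0.003]
wrist_force: [0.3, 0.0, -1.6]
width: 0.667
grip_force: 32.4
```

Run:
```python
from h import *
plan((619.7,-154.9,9,None))
```

```text
t 21.93 at [ 620.4 -156.3   26.9] psi -66.01 tilt [ 1.9e-03 -6.0e-04 -1.0e+00] w 0.667 gf 32.4 F [ 0.3  0.  -1.6] q [-0.29  0.39  1.85 -0.    0.9   0.87]
shift cm [-0.01 -0.15  1.79] rows 1 each [-0.014 -0.154  1.79 ] | yaw rad 0 rows 0
```

{"fn": "play_rows", "kwargs": {"commands": [[0,-0.12,0.5,0,0,0],[0,0,0.5,0,0,0],[0,0,0.3,0,0,0],[0,0,0,0,0,0],[0,0,0,0,0,0]]}}

```text
time: 22.35
tool_pos: [0.6187, -0.1546, 0.0122]
tcp_rot: [-3.073, -0.653, 0.001]
wrist_force: [-0.0, -0.8, -1.8]
width: 0.667
grip_force: 32.4
```

{"fn": "play_rows", "kwargs": {"commands": [[0,0,0.2,0,0,0],[0,0,0.1,0,0,0],[0,0,0,0,0,0],[0,0,0,0,0,0],[0,0,0,0,0,0]]}}

```text
time: 22.77
tool_pos: [0.6192, -0.1548, 0.0097]
tcp_rot: [3.073, 0.653, 0.0]
wrist_force: [0.8, 0.9, -0.8]
width: 0.665
grip_force: 32.4
```

Run:
```python
from h import *
plan((619.7,-154.9,8.5,None))
```

```text
t 22.77 at [ 619.2 -154.8    9.7] psi -66.01 tilt [ 1.e-04 -0.e+00 -1.e+00] w 0.665 gf 32.4 F [ 0.8  0.9 -0.8] q [-0.28  0.41  1.86 -0.    0.87  0.87]
shift cm [0.04 0.03 0.12] rows 1 each [0.044 0.033 0.125] | yaw rad 0 rows 0
```

{"fn": "play_rows", "kwargs": {"commands": [[0,0,0.07,0,0,0],[0,0,0.06,0,0,0],[0,0,0,0,0,0],[0,0,0,0,0,0],[0,0,0,0,0,0]]}}

```text
time: 23.18
tool_pos: [0.6193, -0.1548, 0.0086]
tcp_rot: [3.073, 0.653, 0.0]
wrist_force: [-0.6, 0.2, -0.8]
width: 0.663
grip_force: 32.5
```

{"fn": "play_rows", "kwargs": {"commands": [[0,0,0.03,0,0,0],[0,0,0,0,0,0],[0,0,0,0,0,0],[0,0,0,0,0,0]]}}

```text
time: 23.52
tool_pos: [0.6193, -0.1548, 0.0086]
tcp_rot: [3.073, 0.653, 0.0]
wrist_force: [-1.6, 1.2, 4.7]
width: 0.664
grip_force: 32.8
```

{"fn": "play_rows", "kwargs": {"commands": [[0,0,0,0,0,0],[0,0,0,0,0,0],[0,0,0,0,0,0],[0,0,0,0,0,0],[0,0,0,0,0,0]], "grip": 0}}

```text
time: 23.93
tool_pos: [0.619, -0.1548, 0.0078]
tcp_rot: [-3.073, -0.653, 0.0]
wrist_force: [0.3, -0.6, 0.4]
width: 1.006
grip_force: 0.0
```

{"fn": "play_rows", "kwargs": {"commands": [[0,0,-1,0,0,0],[0,0,-2,0,0,0],[0,0,-3,0,0,0],[0,0,-3,0,0,0],[0,0,0,0,0,0]]}}

```text
time: 24.35
tool_pos: [0.6241, -0.1562, 0.1063]
tcp_rot: [3.067, 0.652, 0.017]
wrist_force: [1.6, -0.7, 0.7]
width: 1.004
grip_force: 0.0
```

{"fn": "play_rows", "kwargs": {"commands": [[-3,-0.2,0,0,0,0],[-4,-0.3,0,0,0,0],[-4,-0.3,0,0,0,0],[0,0,0,0,0,0],[0,0,0,0,0,0]]}}

```text
time: 24.77
tool_pos: [0.5131, -0.1924, 0.0979]
tcp_rot: [-3.073, -0.649, 0.001]
wrist_force: [0.8, 0.5, -0.7]
width: 1.003
grip_force: 0.0
```

Run:
```python
from h import *
plan((451.8,-216.5,98,-66))
f=lambda i,k:cv2.resize(i[:,:,::-1],None,fx=k,fy=k,interpolation=cv2.INTER_CUBIC)
t=optics.read_camera("top");s=optics.read_camera("side");np.savez("im4.npz",top=t,side=s)
s3=np.load("im3.npz")["side"]
c=np.zeros((400,800,3),np.uint8);c[:,:400]=f(t[136:186,336:386],8);c[:,400:]=f(s[240:290,305:355],8)
cv2.imwrite("pics/p3.png",c)
```

```text
t 24.77 at [ 513.1 -192.4   97.9] psi -66.14 tilt [-1.e-03  4.e-04 -1.e+00] w 1.003 gf 0.0 F [ 0.8  0.5 -0.7] q [-0.4   0.15  2.   -0.    0.99  0.75]
shift cm [-6.58 -0.28 -0.01] rows 2 each [-3.291e+00 -1.410e-01 -3.000e-03] | yaw rad -0.002 rows 1
```

View pics/p3.png

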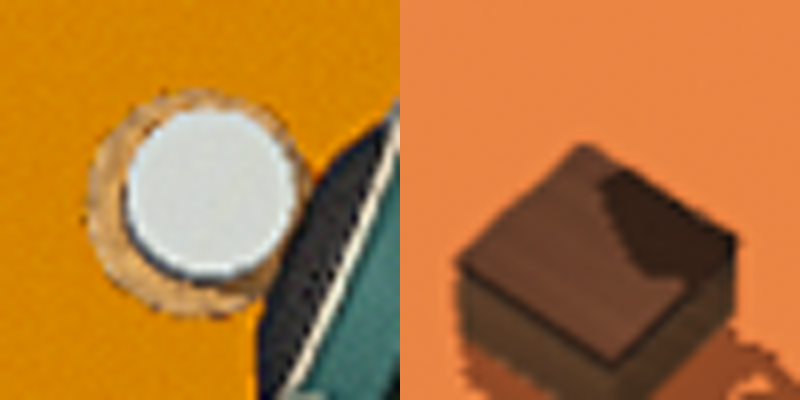

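The tin stands on the big mat: tin centre (211,195), mat centre about (199,204) before parallax. The box top is clear in the side view, with crop corners (455,262), (585,145), (738,240) and (615,365).

Run:
```python
from h import *
t=np.load("im4.npz")["top"]
hsv=cv2.cvtColor(t,cv2.COLOR_RGB2HSV)
m=((hsv[...,1]<40)&(hsv[...,2]>170)).astype(np.uint8)
N,l,s,c=cv2.connectedComponentsWithStats(m);i=l[161,362];print(s[i],c[i],(ray("top",c[i],.038)*1000).round(1), "mat 617.5 -154.1")
S=lambda u,v:cp(u-400,v,305,240,8)
B=np.array([ray("side",S(*q),.04)[:2] for q in[(455,262),(585,145),(738,240),(615,365)]])*1000
e=np.diff(np.vstack([B,B[:1]]),axis=0)
print(B.round(1),B.mean(0),np.degrees(np.arctan2(e[:,1],e[:,0])).round(1),np.linalg.norm(e,axis=1).round(1))
```

```text
[352 150  21  20 336] [361.72619048 159.50297619] [ 616.3 -154.5   38. ] mat 617.5 -154.1
[[ 407.6 -203.3]
 [ 466.5 -173.7]
 [ 494.7 -231. ]
 [ 437.2 -261.6]] [ 451.49308501 -217.39743632] [  26.7  -63.8 -152.   117. ] [65.9 63.9 65.1 65.3]
```

{"fn": "play_rows", "kwargs": {"commands": [[-3.3,-0.1,0,0,0,-0.046],[-3.3,0,0,0,0,0],[0,0,0,0,0,0],[0,0,0,0,0,0],[0,0,0,0,0,0]]}}

```text
time: 25.28
tool_pos: [0.4571, -0.2197, 0.0988]
tcp_rot: [3.056, 0.723, 0.003]
wrist_force: [-0.4, 0.1, 0.5]
width: 1.0
grip_force: 0.0
```

Run:
```python
from h import *
plan((451.8,-217,98,-63.5))
```

```text
t 25.28 at [ 457.1 -219.7   98.8] psi -63.37 tilt [ 2.2e-03 -6.0e-04 -1.0e+00] w 1.0 gf 0.0 F [-0.4  0.1  0.5] q [-0.5   0.07  2.09  0.    0.98  0.61]
shift cm [-0.36 -0.48  0.08] rows 1 each [-0.356 -0.484  0.08 ] | yaw rad 0.002 rows 1
```

{"fn": "play_rows", "kwargs": {"commands": [[-0.3,-0.4,0,0,0,0],[0,0,1.5,0,0,0],[0,0,1.5,0,0,0],[0,0,0,0,0,0],[0,0,0,0,0,0]]}}

```text
time: 25.7
tool_pos: [0.4507, -0.2163, 0.0674]
tcp_rot: [-3.055, -0.725, 0.002]
wrist_force: [0.1, -0.3, 0.0]
width: 1.003
grip_force: 0.0
```

Run:
```python
from h import *
plan((451.8,-217,10,-63.5))
```

```text
t 25.7 at [ 450.7 -216.3   67.4] psi -63.31 tilt [-0.0018  0.0011 -1.    ] w 1.003 gf 0.0 F [ 0.1 -0.3  0. ] q [-0.5   0.1   2.12  0.    0.92  0.61]
shift cm [0.06 0.11 5.74] rows 2 each [0.032 0.053 2.871] | yaw rad 0.003 rows 1
```

{"fn": "play_rows", "kwargs": {"commands": [[0,0.05,1,0,0,0],[0,0,1,0,0,0],[0,0,1,0,0,0],[0,0,1,0,0,0],[0,0,1,0,0,0]]}}

```text
time: 26.12
tool_pos: [0.4508, -0.2176, 0.0169]
tcp_rot: [-3.057, -0.723, 0.001]
wrist_force: [-0.0, -0.4, -0.1]
width: 1.001
grip_force: 0.0
```

{"fn": "play_rows", "kwargs": {"commands": [[0,0,0.6,0,0,0],[0,0,0,0,0,0],[0,0,0,0,0,0],[0,0,0,0,0,0],[0,0,0,0,0,0]]}}

```text
time: 26.53
tool_pos: [0.4516, -0.218, 0.0126]
tcp_rot: [3.056, 0.723, 0.001]
wrist_force: [-0.2, 0.3, 0.5]
width: 0.999
grip_force: 0.0
```

{"fn": "play_rows", "kwargs": {"commands": [[0,0,0,0,0,0],[0,0,0,0,0,0],[0,0,0,0,0,0],[0,0,0,0,0,0],[0,0,0,0,0,0]], "grip": 1, "force": 35}}

```text
time: 26.95
tool_pos: [0.4517, -0.2181, 0.0129]
tcp_rot: [3.056, 0.723, 0.002]
wrist_force: [-0.9, -0.2, 5.5]
width: 0.764
grip_force: 40.6
```

{"fn": "play_rows", "kwargs": {"commands": [[0,0,0,0,0,0],[0,0,0,0,0,0],[0,0,0,0,0,0]]}}

```text
time: 27.2
tool_pos: [0.4518, -0.2181, 0.0129]
tcp_rot: [3.056, 0.723, 0.002]
wrist_force: [0.2, 0.1, 6.0]
width: 0.762
grip_force: 40.7
```

Run:
```python
from h import *
plan((451.8,-217,10,-63.5))
a=optics.read_camera("side")[215:295,280:380]
cv2.imwrite("pics/g5.png",cv2.resize(a[:,:,::-1],None,fx=6,fy=6,interpolation=cv2.INTER_CUBIC))
```

```text
t 27.2 at [ 451.8 -218.1   12.9] psi -63.37 tilt [ 1.3e-03 -7.0e-04 -1.0e+00] w 0.762 gf 40.7 F [0.2 0.1 6. ] q [-0.5   0.19  2.15 -0.    0.8   0.61]
shift cm [ 0.05 -0.09  0.29] rows 1 each [ 0.052 -0.094  0.287] | yaw rad 0.002 rows 1
```

View pics/g5.png

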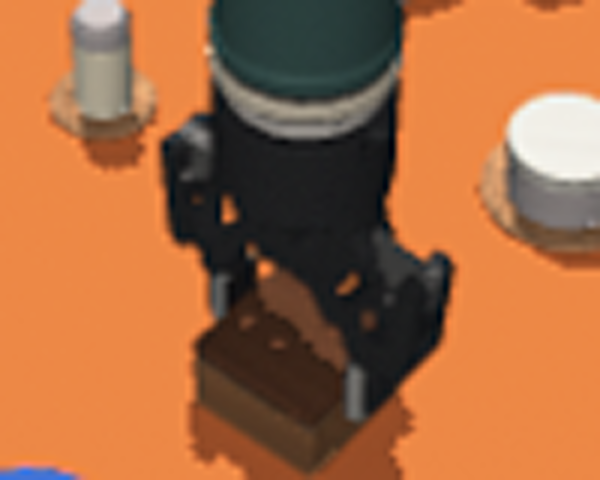

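{"fn": "play_rows", "kwargs": {"commands": [[0,0,-0.5,0,0,0],[0,0,-2,0,0,0],[0,0,-3,0,0,0],[0,0,-3,0,0,0],[0,0,-2.5,0,0,0]]}}

```text
time: 27.67
tool_pos: [0.4506, -0.2174, 0.1233]
tcp_rot: [-3.057, -0.723, 0.001]
wrist_force: [1.2, -0.2, -1.1]
width: 0.765
grip_force: 39.9
```

{"fn": "play_rows", "kwargs": {"commands": [[0,0,0,0,0,0],[0,0,0,0,0,0],[0,0,0,0,0,0]]}}

```text
time: 27.92
tool_pos: [0.4501, -0.2172, 0.1211]
tcp_rot: [-3.056, -0.723, 0.002]
wrist_force: [-0.4, -0.2, -2.4]
width: 0.764
grip_force: 40.0
```

Run:
```python
from h import *
plan((457.4,250.4,122,-17.9))
```

```text
t 27.92 at [ 450.1 -217.2  121.1] psi -63.37 tilt [-1.5e-03  8.0e-04 -1.0e+00] w 0.764 gf 40.0 F [-0.4 -0.2 -2.4] q [-0.5   0.03  2.08 -0.    1.03  0.61]
shift cm [ 21.61 -41.47  -0.09] rows 12 each [ 1.801 -3.456 -0.007] | yaw rad -0.794 rows 7
```

{"fn": "play_rows", "kwargs": {"commands": [[1,-1.91,0,0,0,0],[1.66,-3.19,0,0,0,0],[1.66,-3.19,0,0,0,0],[1.66,-3.19,0,0,0,0],[1.66,-3.19,0,0,0,0]]}}

```text
time: 28.33
tool_pos: [0.4513, -0.0507, 0.1196]
tcp_rot: [-3.056, -0.722, 0.007]
wrist_force: [0.7, 0.9, -0.8]
width: 0.766
grip_force: 39.9
```

{"fn": "play_rows", "kwargs": {"commands": [[1.66,-3.19,0,0,0,0],[1.66,-3.19,0,0,0,0],[1.66,-3.19,0,0,0,0],[1.66,-3.19,0,0,0,0],[1.66,-3.19,0,0,0,0]]}}

```text
time: 28.75
tool_pos: [0.454, 0.1288, 0.1197]
tcp_rot: [3.057, 0.724, -0.007]
wrist_force: [1.2, -0.7, -1.6]
width: 0.763
grip_force: 40.0
```

{"fn": "play_rows", "kwargs": {"commands": [[1.66,-3.19,0,0,0,0],[1.66,-3.19,0,0,0,0],[1.66,-3.19,0,0,0,0],[0.66,-1.28,0,0,0,0],[0,0,0,0,0,-0.114]]}}

```text
time: 29.17
tool_pos: [0.4564, 0.2525, 0.1197]
tcp_rot: [-3.009, -0.903, 0.006]
wrist_force: [0.0, -0.4, -1.0]
width: 0.764
grip_force: 40.0
```

{"fn": "play_rows", "kwargs": {"commands": [[0,0,0,0,0,-0.114],[0,0,0,0,0,-0.114],[0,0,0,0,0,-0.114],[0,0,0,0,0,-0.114],[0,0,0,0,0,-0.114]]}}

```text
time: 29.58
tool_pos: [0.456, 0.2489, 0.1192]
tcp_rot: [-2.632, -1.714, 0.008]
wrist_force: [0.0, 0.2, -2.1]
width: 0.765
grip_force: 40.0
```

{"fn": "play_rows", "kwargs": {"commands": [[0,0,0,0,0,-0.11],[0,0,0,0,0,0],[0,0,0,0,0,0],[0,0,0,0,0,0],[0,0,0,0,0,0]]}}

```text
time: 30.0
tool_pos: [0.4576, 0.2495, 0.1213]
tcp_rot: [-2.541, -1.847, 0.002]
wrist_force: [-0.2, -0.1, -0.8]
width: 0.769
grip_force: 40.0
```

Run:
```python
from h import *
plan((457.4,250.4,40,-17.9))
```

```text
t 30.0 at [457.6 249.5 121.3] psi -17.98 tilt [-1.3e-03 -7.0e-04 -1.0e+00] w 0.769 gf 40.0 F [-0.2 -0.1 -0.8] q [ 0.45  0.07  2.04 -0.    1.03  0.77]
shift cm [ 0.08 -0.04  8.13] rows 2 each [ 0.042 -0.022  4.063] | yaw rad -0.001 rows 1
```

{"fn": "play_rows", "kwargs": {"commands": [[0.05,-0.02,2,0,0,0],[0,0,2,0,0,0],[0,0,2,0,0,0],[0,0,1.5,0,0,0],[0,0,1,0,0,0]]}}

```text
time: 30.42
tool_pos: [0.4568, 0.2497, 0.0351]
tcp_rot: [-2.54, -1.848, 0.004]
wrist_force: [-0.9, -0.0, -1.3]
width: 0.761
grip_force: 40.0
```

{"fn": "play_rows", "kwargs": {"commands": [[0,0,0.5,0,0,0],[0,0,0,0,0,0],[0,0,0,0,0,0],[0,0,0,0,0,0],[0,0,0,0,0,0]]}}

```text
time: 30.83
tool_pos: [0.4591, 0.2508, 0.0333]
tcp_rot: [2.539, 1.849, 0.004]
wrist_force: [-0.2, -0.4, -1.7]
width: 0.762
grip_force: 40.0
```

Run:
```python
from h import *
plan((457.4,250.4,17,-17.9))
```

```text
t 30.83 at [459.1 250.8  33.3] psi -17.89 tilt [ 0.0021  0.0011 -1.    ] w 0.762 gf 40.0 F [-0.2 -0.4 -1.7] q [0.45 0.19 2.1  0.   0.85 0.76]
shift cm [-0.09 -0.15  1.63] rows 1 each [-0.089 -0.149  1.631] | yaw rad 0.0 rows 1
```

{"fn": "play_rows", "kwargs": {"commands": [[-0.05,-0.1,0.5,0,0,0],[0,0,0.4,0,0,0],[0,0,0.2,0,0,0],[0,0,0,0,0,0],[0,0,0,0,0,0]]}}

```text
time: 31.25
tool_pos: [0.4566, 0.25, 0.0207]
tcp_rot: [-2.539, -1.849, 0.001]
wrist_force: [1.0, -0.4, -0.6]
width: 0.761
grip_force: 40.0
```

{"fn": "play_rows", "kwargs": {"commands": [[0,0,0.1,0,0,0],[0,0,0.1,0,0,0],[0,0,0,0,0,0],[0,0,0,0,0,0],[0,0,0,0,0,0]]}}

```text
time: 31.67
tool_pos: [0.457, 0.2501, 0.0191]
tcp_rot: [2.54, 1.849, 0.0]
wrist_force: [-0.1, 0.4, -1.8]
width: 0.766
grip_force: 40.0
```

Run:
```python
from h import *
plan((457.4,250.4,16.8,-17.9))
```

```text
t 31.67 at [457.  250.1  19.1] psi -17.88 tilt [ 0.  0. -1.] w 0.766 gf 40.0 F [-0.1  0.4 -1.8] q [ 0.45  0.21  2.11 -0.    0.82  0.77]
shift cm [0.04 0.03 0.23] rows 1 each [0.04  0.034 0.23 ] | yaw rad 0.0 rows 1
```

{"fn": "play_rows", "kwargs": {"commands": [[0,0,0.1,0,0,0],[0,0,0.07,0,0,0],[0,0,0,0,0,0],[0,0,0,0,0,0],[0,0,0,0,0,0]]}}

```text
time: 32.08
tool_pos: [0.4569, 0.2501, 0.0174]
tcp_rot: [2.54, 1.849, -0.0]
wrist_force: [-0.6, -0.2, -1.3]
width: 0.762
grip_force: 40.0
```

{"fn": "play_rows", "kwargs": {"commands": [[0,0,0.05,0,0,0],[0,0,0.02,0,0,0],[0,0,0,0,0,0],[0,0,0,0,0,0],[0,0,0,0,0,0]]}}

```text
time: 32.5
tool_pos: [0.4571, 0.2502, 0.0169]
tcp_rot: [2.54, 1.849, 0.0]
wrist_force: [-1.1, -0.6, 1.7]
width: 0.761
grip_force: 40.2
```

Light contact. Release, rise, move clear and check.

{"fn": "play_rows", "kwargs": {"commands": [[0,0,0.02,0,0,0],[0,0,0,0,0,0],[0,0,0,0,0,0],[0,0,0,0,0,0]]}}

```text
time: 32.83
tool_pos: [0.457, 0.2502, 0.0169]
tcp_rot: [2.539, 1.849, 0.0]
wrist_force: [-3.9, -0.6, 5.1]
width: 0.763
grip_force: 40.8
```

{"fn": "play_rows", "kwargs": {"commands": [[0,0,0,0,0,0],[0,0,0,0,0,0],[0,0,0,0,0,0],[0,0,0,0,0,0],[0,0,0,0,0,0]], "grip": 0}}

```text
time: 33.25
tool_pos: [0.4569, 0.2501, 0.0163]
tcp_rot: [-2.54, -1.849, 0.0]
wrist_force: [-0.9, 0.4, 0.1]
width: 1.002
grip_force: 0.0
```

{"fn": "play_rows", "kwargs": {"commands": [[0,0,-1,0,0,0],[0,0,-2,0,0,0],[0,0,-3,0,0,0],[0,0,-3,0,0,0],[0,0,-3,0,0,0]]}}

```text
time: 33.67
tool_pos: [0.4566, 0.2499, 0.1382]
tcp_rot: [-2.54, -1.849, 0.0]
wrist_force: [0.2, -0.7, 0.1]
width: 1.001
grip_force: 0.0
```

{"fn": "play_rows", "kwargs": {"commands": [[0,0,-3,0,0,0],[0,0,-3,0,0,0],[3,-3,0,0,0,0],[3,-3,0,0,0,0],[3,-3,0,0,0,0]]}}

```text
time: 34.08
tool_pos: [0.4002, 0.3624, 0.1988]
tcp_rot: [-2.542, -1.846, -0.006]
wrist_force: [0.8, -0.2, -0.8]
width: 1.001
grip_force: 0.0
```

{"fn": "play_rows", "kwargs": {"commands": [[2.5,-3,0,0,0,0],[2.5,-3,0,0,0,0],[0,0,0,0,0,0],[0,0,0,0,0,0],[0,0,0,0,0,0]]}}

```text
time: 34.5
tool_pos: [0.3581, 0.4272, 0.1968]
tcp_rot: [2.538, 1.85, 0.0]
wrist_force: [0.0, -0.6, -0.3]
width: 1.0
grip_force: 0.0
```

Run:
```python
from h import *
plan((457.4,250.4,16.8,-17.9))
t=optics.read_camera("top");np.savez("im5.npz",top=t)
crop("top",t,160,100,260,170,3,"pics/f.png")
```

```text
t 34.5 at [358.1 427.2 196.8] psi -17.81 tilt [ 4.e-04 -4.e-04 -1.e+00] w 1.0 gf 0.0 F [ 0.  -0.6 -0.3] q [ 0.83  0.07  1.9  -0.    1.18  1.14]
shift cm [-13.8   14.86  18.  ] rows 7 each [-1.971  2.123  2.572] | yaw rad 0.002 rows 1
```

View pics/f.png

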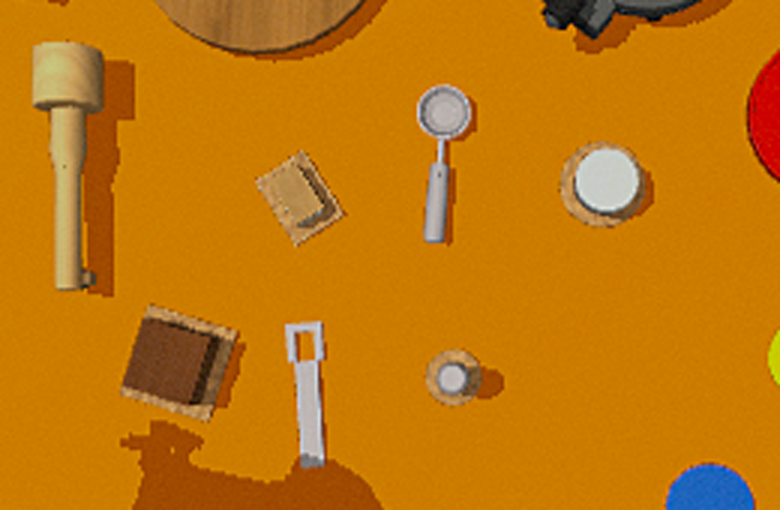

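All four things stand centred on their mats: shaker (452,378), matchbox (297,195), tin (608,180) and box (168,361), which is its expected spot given parallax. The box is square to its mat, the spoon and masher haven't moved, and the arm is clear.

```bash
python3 -c "
from workcell import order
print(order.finish_job())"
```

```text
the job is handed in; nothing more can be done
None
```

I took the stack apart and set the shaker, matchbox, tin and toothpick box upright on their own mats, centred to about 2 mm by the camera; the spoon and masher were left alone, and I handed the job in at about 35 s.

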